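Lay a standing book case down on the measuring board

TASK

Tip the tall blue cloth book case over, away from the dark steel stop of the measuring board, so that it comes down onto the board on its broad side with the title slip facing up; ease it down all the way with your fingers and do not let it drop. Then push it along the board with the fingertips until its tail end lies flush against the stop, so its length can be read on the scale, and leave it there. Its covering is delicate: do not pinch it, lift it or carry it, and leave the other things on the bench alone.

Things in the scene. Friction and masses are not known exactly. Their poses are not given: they have to be found in the camera images.
- case: Rigid closed book case in blue cloth, 36 mm thick (own x), 130 wide (own y), 200 tall (own z), 0.32 to 0.63 kg, standing loose on its tail. Origin: centre of the tail (underside). At the start own +x, the face with the cream title slip, looks at the stop, 14 to 37 mm off, up to 0.1 rad askew. At the end own x points up, own z away from the stop.
- case_head (a point): Centre of the case's head end (its top face while standing), 200 mm from the tail; axes as those of the case.
- case_edge (a point): Middle of the tail's edge on the -x side, over which the case is tipped; axes as the case's. Leaned about 0.18 rad over this edge the case balances, and beyond that it falls on by itself.
- board: Measuring board, fixed: white slab 230 mm wide (own y), its top 12 mm above the bench, reaching from own x = -320 to +35 mm. Origin: on the bench under the middle of the stop's working face (x = 0). The stop, at +x, is a dark steel bar 20 mm high above the board and 20 mm thick, across the whole width. A yellow scale with black ticks runs along one long side.
- stop_foot (a point): Point on the board's top at the middle of the foot of the stop's working face, straight above the board's origin; axes as those of the board.
- plate_weight: Bystander: steel plate weight 120 x 80 x 10 mm with a bow handle, 44 mm high in all; origin under its centre.
- paste_jar: Bystander: closed round white plastic jar, 66 mm in diameter, 68 mm high; origin under its centre.
- palette: Bystander: green glass palette of three joined small bowls in a row (along own y), 156 x 56 x 22 mm; origin under its centre.
- paste_brush: Bystander: broad flat paste brush with a wooden handle, lying, 192 mm long (own x), 64 mm wide, 14 mm thick; origin 64 mm from the bristles' end.
- bone_folder: Bystander: flat white bone folder, 161 mm long (own x), 22 mm wide, 5 mm thick, lying beside the board; origin under its middle.
- scissors: Bystander: scissors with red handles, lying flat, about 170 mm long (own x), 80 mm wide, 10 mm thick; origin near the pivot.
- brush_pot: Bystander: blue ceramic pot 82 mm in diameter, 95 mm high, with upright brushes to 215 mm; origin under its centre.
Not all that is in view belongs to the job. Several things have the shape of the case; the one meant has the colours described above.

How it is judged:
By the outcome, as a careful person would: the job done as asked, in the order asked, and still so for the second after the job is handed in, with the robot touching nothing.
It also fails if it takes over 72 s, if anything falls off the work surface, if the arm or the gripper's body presses on something with over 40 N, if the wrist force passes 120 N, or if a joint passes its speed limit or range.

ROBOT

A 7-joint arm with a two-finger parallel gripper is mounted at the origin on the work surface. World frame = base frame: x ahead of the robot, y to its left, z up, the work surface at z = 0. Lengths are in m, angles in rad, forces in N, time in s.
With the tool pointing down it reaches from about 0.35 to 0.9 m from the base axis. Payload 8.1 kg.
Tool frame: the origin (TCP) lies on the centre line of the jaws, within the pads' length; the fingertips stand 17 mm ahead of it and the grasp point (between the pads) lies 2 mm behind it; z points along the fingers, y is the direction in which the jaws open and shut (so a half turn about z gives the same grasp; the last joint's range is limited). The gripper opens to 92 mm and grips with 3 to 60 N. Pads are 19 mm wide; open, the fingers measure 130 mm over their backs; the gripper's body (75 mm by 190 mm) begins 47 mm behind the grasp point.
Start: joints at [1.142, 0.434, 0.025, 1.573, -0.012, 1.134, -0.075], TCP at [0.2, -0.592, 0.244] pointing down, gripper open.
Joint ranges: [-2.62, 2.62], [-0.44, 2.09], [-1.27, 1.32], [0.08, 2.57], [-1.32, 4.46], [0.12, 2], [-2.74, 2.74]. Speed limits (rad/s): [2.22, 2.22, 3.01, 3.01, 3.14, 3.14, 3.14].

INTERFACE

Orientations are given as a rotation vector (axis times angle).
In Python, from cell import arm, imaging, job gives the robot as it stands.
- The arm moves only by the tool jog_arm, never from a script. Its argument "moves" is a list of rows, each an object with "fingers": the closure, from -1 (fully open) to 1 (shut); "xyz": the shift along the tool's x, y, z in cm, a list of three; "angular": the turn, a rotation vector about the tool's x, y, z in rad, a list of three. In form: [{"fingers": fingers, "xyz": [dx, dy, dz], "angular": [ax, ay, az]}, ...]. A call has 1 to 12 rows; each row is the pose to reach, as a shift and turn from the pose commanded when the call began, along the tool's axes at that moment; what a row does not reach only later rows make up. A row lasts 1/8 s, in which the tool goes at most 62.5 mm and 10.7 degrees, less where a joint would pass 70% of its speed; a pose out of reach is approached as far as the arm can. A call with a gripper value outside its range is refused whole. The fingers move at their own pace and stop on an object; "grip_force" is the grip in N (left out, the last holds). Time passes only in rows, so rows that repeat a pose let the fingers close. It gives the time, the measured TCP pose, the force and the opening at its end, in the units of the state.
- arm.observe(): the state, without advancing time (a new reading comes with each control period).
- imaging.get_image(name): name is "side" or "top" or "wrist"; returns the picture (384x512x3 uint8, red, green, blue); there is no depth.
- imaging.camera_params(name): a dict with "fx", "fy", "cx", "cy" (pixels), "rvec" (rotation vector, rad) and "tvec" (3), from world to camera coordinates, as OpenCV has them; the wrist camera has in their place "hand_eye" (4x4, takes a point from camera to tool coordinates, whose origin is the TCP and whose axes are the flange's). Camera axes: x right, y down, z forward; pixel columns grow to the right and rows downward; lengths in m; the calibration is good to about 2 mm. The wrist camera is an equidistant fisheye: a pixel r from the principal point sees the ray r / f radians off the axis. A picture is of the moment at which its call begins: read the wrist's pose just before it. camera_params takes no time and is no camera call.
- job.sign_off(): hands the job in, once; it reports no verdict.
The state is a dict: "clock": time; "joints": joint angles; "dq": joint speeds; "joint_efforts": joint torques, N m; "position": TCP position; "ee_rot": TCP orientation; "force": force on the tool from outside, world axes, zero at the start; "ft_torque": the same for the moment, N m; "width": opening from 0.0 (shut) to 1.0 (fully open).
Only numpy, scipy, OpenCV 4.12 (cv2) and the standard library are available. Lean on these libraries where they do the work, as an engineer would, in place of code of your own. Each camera call takes 0.05 s, during which the arm holds its last target. There are 200 camera calls.

## Working session

There is one attempt and no reset: what is moved stays moved. The work goes in short steps, Python scripts to look and compute and a tool call to move; the robot and the scene stay as the last step left them, time stands still between calls to the robot, and variables do not carry over. Pictures are saved under pics/ and viewed, about 8 in all and at most 12, crops included, and the job is handed in when it is done.

Besides the shell and the picture viewer there is one more tool, called after "Request:" as name([rows], argument=value, ...), one row to a line, values as JSON. jog_arm: Moves the arm, as the interface text tells. Its arguments: {"type":"object","properties":{"moves":{"type":"array"},"grip_force":{"type":"number"}},"required":["moves"]}

```bash
mkdir -p pics; python3 - <<'E'
from cell import arm, imaging, job
import cv2,numpy as np
s=arm.observe();print({k:np.round(v,3).tolist() for k,v in s.items()})
ims=[imaging.get_image(n) for n in("side","top")]
for n,i in zip(("side","top"),ims): cv2.imwrite(f"pics/{n}0.png",cv2.cvtColor(i,cv2.COLOR_RGB2BGR)); p=imaging.camera_params(n);print(n,p)
for n in("side","top"): cv2.imwrite(f"pics/{n}0b.png",cv2.resize(cv2.imread(f"pics/{n}0.png"),(800,600),interpolation=cv2.INTER_CUBIC))
print(imaging.camera_params("wrist"))
E
```

```text
{'clock': 0.0, 'joints': [1.142, 0.435, 0.025, 1.574, -0.012, 1.134, -0.075], 'dq': [-0.0, 0.0, 0.0, 0.001, -0.0, 0.001, 0.0], 'joint_efforts': [-0.0, -66.785, 0.985, -31.446, -0.06, 0.043, 0.0], 'position': [0.2, -0.592, 0.243], 'ee_rot': [-3.099, -0.509, 0.001], 'force': [-0.135, -0.143, -0.447], 'ft_torque': [0.041, -0.025, 0.015], 'width': 1.002}
side {'fx': 423.80384890270784, 'fy': 423.80384890270784, 'cx': 254.65888099506077, 'cy': 200.71341334796102, 'rvec': array([ 0.22422823, -2.82297117,  1.24026998]), 'tvec': array([0.47890572, 0.108353  , 1.25661189])}
top {'fx': 401.5703422147183, 'fy': 401.5703422147183, 'cx': 253.90982747846985, 'cy': 192.42839778970128, 'rvec': array([ 2.13055373, -2.17072147,  0.15786651]), 'tvec': array([0.06452649, 0.49271321, 1.14971409])}
{'fx': 297.3186396354542, 'fy': 297.3186396354542, 'cx': 257.93584015001886, 'cy': 192.22739303792923, 'hand_eye': array([[-6.31731974e-04, -9.63473462e-01, -2.67803079e-01,
         7.23658629e-02],
       [ 9.99999418e-01, -3.74461941e-04, -1.01174141e-03,
         5.88907742e-04],
       [ 8.74503934e-04, -2.67803562e-01,  9.63473138e-01,
        -1.41166005e-01],
       [ 0.00000000e+00,  0.00000000e+00,  0.00000000e+00,
         1.00000000e+00]])}
```

View pics/side0b.png

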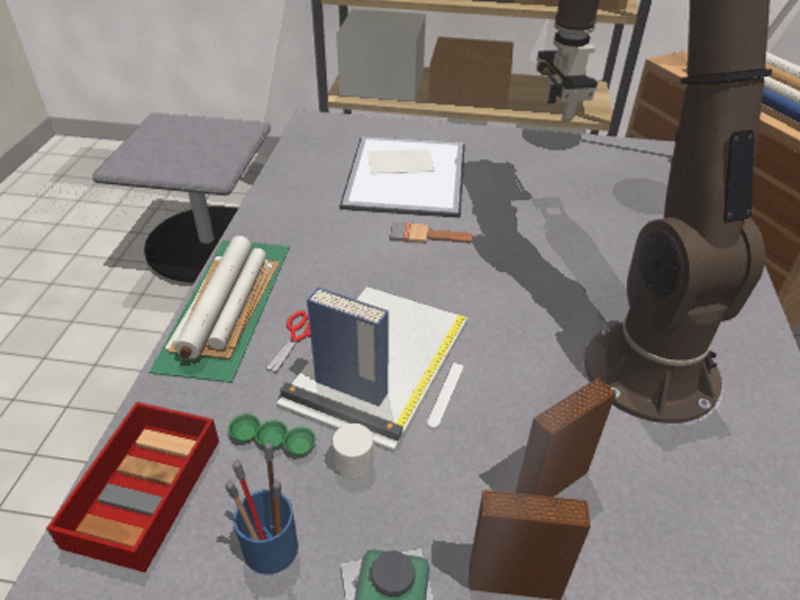

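View pics/top0b.png

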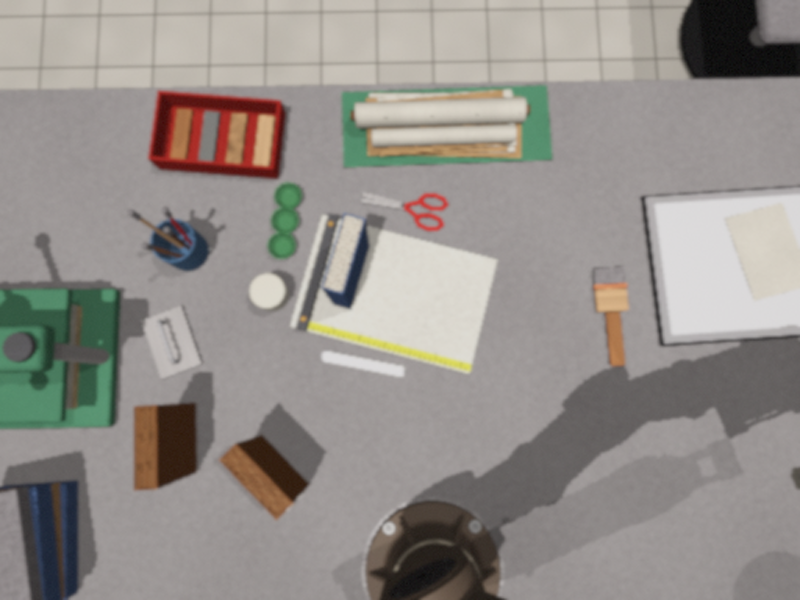

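The side view shows the blue case standing at (350,345), the stop in front of it and the board running behind to the scale at (435,370). The top view shows the board with corners near (322,214), (497,259), (469,372) and (291,327). The jar, palette, scissors and folder are close by. I'll take an enlarged crop of the top view for measuring.

```bash
cat > h.py <<'E'
import numpy as np,cv2
from scipy.spatial.transform import Rotation as R
from cell import arm,imaging,job
def ray2plane(cam,uv,z):
    p=imaging.camera_params(cam);M=R.from_rotvec(p["rvec"]).as_matrix();t=p["tvec"]
    c=-M.T@t; d=M.T@np.array([(uv[0]-p["cx"])/p["fx"],(uv[1]-p["cy"])/p["fy"],1])
    return c+d*(z-c[2])/d[2]
def proj(cam,P):
    p=imaging.camera_params(cam);K=np.array([[p["fx"],0,p["cx"]],[0,p["fy"],p["cy"]],[0,0,1]])
    return cv2.projectPoints(np.array(P,float).reshape(-1,1,3),p["rvec"],p["tvec"],K,None)[0][:,0]
def crop(cam,name,u0,v0,w,h,k,img=None):
    i=imaging.get_image(cam) if img is None else img
    c=cv2.resize(i[v0:v0+h,u0:u0+w],None,fx=k,fy=k,interpolation=cv2.INTER_CUBIC)
    cv2.imwrite(f"pics/{name}.png",cv2.cvtColor(c,cv2.COLOR_RGB2BGR))
E
python3 - <<'E'
from h import *
crop(None,"c1",180,125,145,120,5,cv2.imread("pics/top0.png")[:,:,::-1].copy())
E
```

```text
(no output)
```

View pics/c1.png

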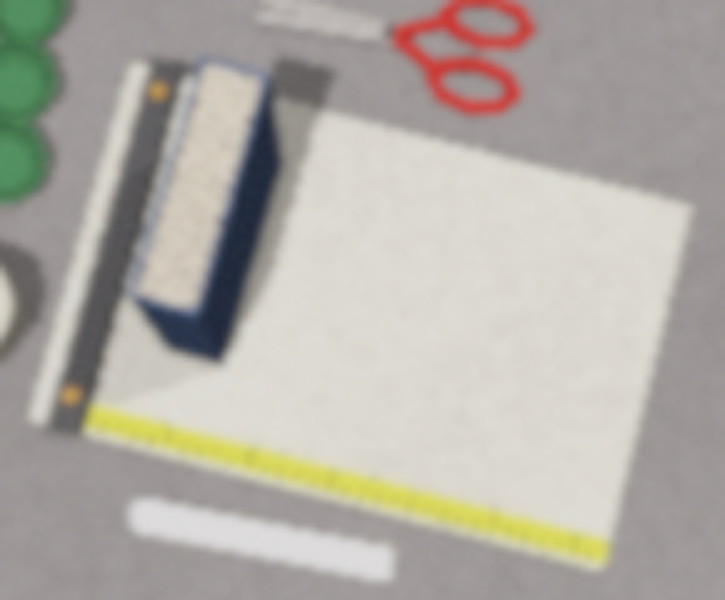

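The crop shows the board's far corners at (692,207) and (606,570), and its outer edge behind the stop running (133,62) to (30,422). The head corners are at (203,60), (268,70), (200,313) and (135,298), and the tail's back edge runs (280,160) to (220,360).

```bash
cat >> h.py <<'E'
def c2u(x,y): return ((x+.5)/5-.5+180,(y+.5)/5-.5+125)
E
python3 - <<'E'
from h import *
g=lambda q,z:np.array([ray2plane("top",c2u(*a),z)[:2] for a in q])
B=g([(133,62),(692,207),(606,570),(30,422)],.012);H=g([(203,60),(268,70),(200,313),(135,298)],.212);T=g([(280,160),(220,360)],.012)
print(np.round(B,4));print(np.round(H,4),H.mean(0));print(np.round(T,4))
n=lambda v:np.linalg.norm(v)
print(n(B[0]-B[1]),n(B[1]-B[2]),n(B[2]-B[3]),n(B[3]-B[0]),[n(H[i]-H[i-1]) for i in range(4)],n(T[0]-T[1]))
# fit board: local corners
L=np.array([(35,1),(-320,1),(-320,-1),(35,-1)])*np.array([1,115])*1e-3
def fit(L,W):
    A=L-L.mean(0);Bq=W-W.mean(0);th=np.arctan2((A[:,0]*Bq[:,1]-A[:,1]*Bq[:,0]).sum(),(A*Bq).sum())
    Rm=np.array([[np.cos(th),-np.sin(th)],[np.sin(th),np.cos(th)]]);t=W.mean(0)-Rm@L.mean(0);return th,t,(W-(L@Rm.T+t))
for s in(1,-1): print("board",fit(L*[1,s],B))
Lh=np.array([(18,65),(-18,65),(-18,-65),(18,-65)])*1e-3
for s in(1,-1): print("case",fit(Lh*[1,s],H))
E
```

```text
[[ 0.6713  0.1981]
 [ 0.5745 -0.141 ]
 [ 0.3565 -0.081 ]
 [ 0.4508  0.2601]]
[[0.6142 0.1398]
 [0.6083 0.1067]
 [0.4835 0.1423]
 [0.4917 0.1748]] [0.54941673 0.14091744]
[[0.6082 0.1088]
 [0.4861 0.1464]]
0.3526500745894702 0.22613454916337158 0.353890379821797 0.22904746136238321 [np.float64(0.12738683382906096), np.float64(0.03362857371520919), np.float64(0.129818136856598), np.float64(0.033575934327824915)] 0.12779435533776615
board (np.float64(1.2950859729236397), array([0.55208746, 0.19618475]), array([[ 0.22036048, -0.06304869],
       [ 0.22021584, -0.06056463],
       [-0.21912452,  0.06205728],
       [-0.2214518 ,  0.06155604]]))
board (np.float64(1.2976572986785344), array([0.55173476, 0.19628405]), array([[-0.00059369, -0.00084399],
       [-0.001617  ,  0.00188744],
       [ 0.00182965, -0.00014742],
       [ 0.00038104, -0.00089603]]))
case (np.float64(-1.8538620176339728), array([0.54941673, 0.14091744]), array([[ 0.00737332,  0.03435867],
       [-0.00852985, -0.03332479],
       [-0.00855744, -0.03407813],
       [ 0.00971397,  0.03304425]]))
case (np.float64(1.297445026662711), array([0.54941673, 0.14091744]), array([[-2.68678097e-03, -8.63841822e-04],
       [ 1.18342183e-03,  6.83409927e-04],
       [ 1.50266364e-03,  1.14438100e-03],
       [ 6.95505102e-07, -9.63949102e-04]]))
```

```bash
cat >> h.py <<'E'
import json,os
O=np.array([.5517,.1963,.012]);YAW=1.2977
BX=np.array([np.cos(YAW),np.sin(YAW),0]);BY=np.array([-np.sin(YAW),np.cos(YAW),0]);BZ=np.array([0,0,1.])
PX,YC=-.072,-.0128
def pose(x,z,a,y=YC):
    "tip centre at board (x,y,z); tool z down, tilted by a towards the stop; tool y = -bx"
    d=np.sin(a)*BX-np.cos(a)*BZ; ty=-(np.cos(a)*BX+np.sin(a)*BZ)
    return O+x*BX+y*BY+z*BZ-.017*d, np.column_stack([np.cross(ty,d),ty,d])
def fromB(E,q,a,g):
    "tip centre such that edge E lies on B's inner flank q above its tip"
    p=np.array(E)-q*np.array([-np.sin(a),np.cos(a)])+g/2*np.array([np.cos(a),np.sin(a)]); return p[0],p[1]
def edge(th,px=PX,s=.2): return np.array([px-s*np.sin(th),s*np.cos(th)])
def cmd0():
    if os.path.exists("cmd.json"):
        c=json.load(open("cmd.json"));return np.array(c["p"]),R.from_rotvec(c["r"]).as_matrix()
    s=arm.observe();return np.array(s["position"]),R.from_rotvec(s["ee_rot"]).as_matrix()
def plan(rows,dp=1):
    "rows: (p,Rm,fingers); prints rows, remembers the last as the commanded pose"
    p0,R0=cmd0();out=[]
    for p,Rm,f in rows:
        t=np.round(R0.T@(p-p0)*100,dp)+0.;w=np.round(R.from_matrix(R0.T@Rm).as_rotvec(),2)+0.
        out.append({"fingers":f,"xyz":t.tolist(),"angular":w.tolist()})
    print(json.dumps(out))
    json.dump({"p":(p0+R0@t/100).tolist(),"r":R.from_matrix(R0@R.from_rotvec(w).as_matrix()).as_rotvec().tolist()},open("cmd.json","w"))
def st():
    s=arm.observe();p=np.array(s["position"])-O;Rm=R.from_rotvec(s["ee_rot"]).as_matrix();c=p+.017*Rm[:,2]
    f=s["force"];print("t",round(s["clock"],2),"tip x,y,z mm",np.round([c@BX*1e3,c@BY*1e3,c[2]*1e3],1),"a",round(float(np.arctan2(Rm[:,2]@BX,-Rm[2,2])),3),"F bx,by,z",np.round([f@BX,f@BY,f[2]],1),"w",round(s["width"]*92,1))
    c0,_=cmd0();print("cmd-meas mm",np.round((c0-s["position"])*1e3,1),"j",np.round(s["joints"],2))
E
python3 - <<'E'
from h import *
Rm=pose(-.054,.3,0)[1]
print(R.from_matrix(cmd0()[1].T@Rm).as_rotvec())
p,_=pose(-.054,.26,0)
plan([(p,Rm,-1)])
E
```

```text
[-1.35959042e-03  5.85147386e-04  5.98793054e-01]
[{"fingers": -1, "xyz": [56.6, -58.2, -4.5], "angular": [0.0, 0.0, 0.6]}]
```

Request:
jog_arm([
  {"fingers": -1,"xyz": [0,0,-4.5],"angular": [0,0,0]},
  {"fingers": -1,"xyz": [28,-29,-4.5],"angular": [0,0,0.3]},
  {"fingers": -1,"xyz": [56.6,-58.2,-4.5],"angular": [0,0,0.6]},
  {"fingers": -1,"xyz": [56.6,-58.2,-4.5],"angular": [0,0,0.6]},
  {"fingers": -1,"xyz": [56.6,-58.2,-4.5],"angular": [0,0,0.6]},
  {"fingers": -1,"xyz": [56.6,-58.2,-4.5],"angular": [0,0,0.6]},
  {"fingers": -1,"xyz": [56.6,-58.2,-4.5],"angular": [0,0,0.6]},
  {"fingers": -1,"xyz": [56.6,-58.2,-4.5],"angular": [0,0,0.6]},
  {"fingers": -1,"xyz": [56.6,-58.2,-4.5],"angular": [0,0,0.6]},
  {"fingers": -1,"xyz": [56.6,-58.2,-4.5],"angular": [0,0,0.6]},
  {"fingers": -1,"xyz": [56.6,-58.2,-4.5],"angular": [0,0,0.6]},
  {"fingers": -1,"xyz": [56.6,-58.2,-4.5],"angular": [0,0,0.6]},
], grip_force=5)

```text
clock: 1.6
position: [0.4945, 0.0248, 0.2887]
ee_rot: [3.112, -0.43, 0.0]
force: [1.2, -0.0, -0.0]
width: 0.999
```

Request:
jog_arm([
  {"fingers": -1,"xyz": [0,0,0],"angular": [0,0,0]},
  {"fingers": -1,"xyz": [0,0,0],"angular": [0,0,0]},
  {"fingers": -1,"xyz": [0,0,0],"angular": [0,0,0]},
  {"fingers": -1,"xyz": [0,0,0],"angular": [0,0,0]},
])

```text
clock: 2.1
position: [0.4938, 0.0218, 0.2888]
ee_rot: [3.111, -0.433, 0.0]
force: [-1.4, 1.0, 1.1]
width: 0.997
```

```bash
python3 - <<'E'
from h import *
st()
w=imaging.get_image("wrist");s=imaging.get_image("side")
s=cv2.resize(s[120:312,150:406],(512,384),interpolation=cv2.INTER_CUBIC)
cv2.imwrite("pics/h1.png",cv2.cvtColor(np.vstack([w[:, :],s])[:, :],cv2.COLOR_RGB2BGR))
im=cv2.imread("pics/h1.png");cv2.imwrite("pics/h1.png",cv2.resize(np.hstack([im[:384],im[384:]]),(800,300),interpolation=cv2.INTER_AREA))
E
```

```text
t 2.1 tip x,y,z mm [-183.6    8.7  259.8] a -0.0 F bx,by,z [0.6 1.6 1.1] w 91.7
cmd-meas mm [ 56.1 118.9  -0. ] j [ 0.14  0.21 -0.35  1.79  0.08  1.15 -2.08]
```

View pics/h1.png

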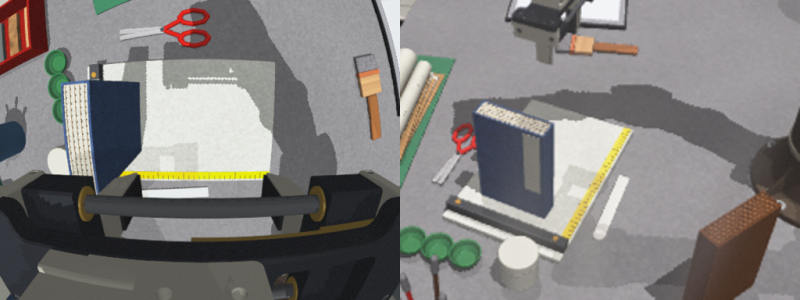

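The wrist view (left) has the case head at about (75,130). In the side view (right) the case stands free, with the gripper short of it. I'll finish the move, staying above the case.

```bash
rm cmd.json; python3 - <<'E'
from h import *
plan([pose(-.054,.26,0)+(-1,)])
E
```

```text
[{"fingers": -1, "xyz": [2.1, -12.9, 0.0], "angular": [0.0, 0.0, 0.0]}]
```

Request:
jog_arm([
  {"fingers": -1,"xyz": [2.1,-12.9,0],"angular": [0,0,0]},
  {"fingers": -1,"xyz": [2.1,-12.9,0],"angular": [0,0,0]},
  {"fingers": -1,"xyz": [2.1,-12.9,0],"angular": [0,0,0]},
  {"fingers": -1,"xyz": [2.1,-12.9,0],"angular": [0,0,0]},
  {"fingers": -1,"xyz": [2.1,-12.9,0],"angular": [0,0,0]},
  {"fingers": -1,"xyz": [2.1,-12.9,0],"angular": [0,0,0]},
])

```text
clock: 2.95
position: [0.5491, 0.1401, 0.289]
ee_rot: [3.111, -0.433, 0.001]
force: [-0.5, -0.0, 0.6]
width: 1.002
```

```bash
python3 - <<'E'
from h import *
st()
plan([pose(-.054,.22,0)+(-1,),pose(-.054,.19,0)+(-1,),pose(-.054,.173,0)+(-1,)])
E
```

```text
t 2.95 tip x,y,z mm [-54.8 -12.7 260. ] a -0.001 F bx,by,z [-0.2  0.4  0.6] w 92.2
cmd-meas mm [ 0.1  0.6 -0.1] j [-0.06  0.34 -0.39  1.63  0.14  1.2  -2.32]
[{"fingers": -1, "xyz": [0.0, 0.0, 4.0], "angular": [0.0, 0.0, 0.0]}, {"fingers": -1, "xyz": [0.0, 0.0, 7.0], "angular": [0.0, 0.0, 0.0]}, {"fingers": -1, "xyz": [0.0, 0.0, 8.7], "angular": [0.0, 0.0, 0.0]}]
```

Request:
jog_arm([
  {"fingers": -1,"xyz": [0,0,4],"angular": [0,0,0]},
  {"fingers": -1,"xyz": [0,0,7],"angular": [0,0,0]},
  {"fingers": -1,"xyz": [0,0,8.7],"angular": [0,0,0]},
  {"fingers": -0.5,"xyz": [0,0,8.7],"angular": [0,0,0]},
  {"fingers": -0.2,"xyz": [0,0,8.7],"angular": [0,0,0]},
  {"fingers": -0.1,"xyz": [0,0,8.7],"angular": [0,0,0]},
  {"fingers": -0.1,"xyz": [0,0,8.7],"angular": [0,0,0]},
])

```text
clock: 3.82
position: [0.5495, 0.1418, 0.2025]
ee_rot: [-3.112, 0.429, -0.002]
force: [0.0, -0.4, -0.5]
width: 0.611
```

```bash
python3 - <<'E'
from h import *
st()
crop("side","s2",200,150,130,120,5)
g=.0506
rows=[]
for th in np.linspace(.0,.16,9):
    u=np.array([-np.sin(th),np.cos(th)]);v=np.array([np.cos(th),np.sin(th)])
    c=np.array([PX,0])+.175*u+(.036-g/2)*v
    rows.append(pose(c[0],c[1]-.002,th)+(-.1,))
plan(rows)
E
```

```text
t 3.83 tip x,y,z mm [-53.1 -12.6 173.5] a 0.001 F bx,by,z [-0.4 -0.1 -0.5] w 56.2
cmd-meas mm [-0.3 -1.1 -0.6] j [-0.07  0.41 -0.38  1.75  0.18  1.02 -2.36]
[{"fingers": -0.1, "xyz": [0.0, 0.7, 0.0], "angular": [0.0, 0.0, 0.0]}, {"fingers": -0.1, "xyz": [0.0, 1.1, 0.0], "angular": [0.02, 0.0, 0.0]}, {"fingers": -0.1, "xyz": [0.0, 1.5, 0.0], "angular": [0.04, 0.0, 0.0]}, {"fingers": -0.1, "xyz": [0.0, 1.9, 0.0], "angular": [0.06, 0.0, 0.0]}, {"fingers": -0.1, "xyz": [0.0, 2.2, 0.0], "angular": [0.08, 0.0, 0.0]}, {"fingers": -0.1, "xyz": [0.0, 2.6, 0.0], "angular": [0.1, 0.0, 0.0]}, {"fingers": -0.1, "xyz": [0.0, 3.0, 0.0], "angular": [0.12, 0.0, 0.0]}, {"fingers": -0.1, "xyz": [0.0, 3.4, 0.0], "angular": [0.14, 0.0, 0.0]}, {"fingers": -0.1, "xyz": [0.0, 3.8, 0.1], "angular": [0.16, 0.0, 0.0]}]
```

View pics/s2.png

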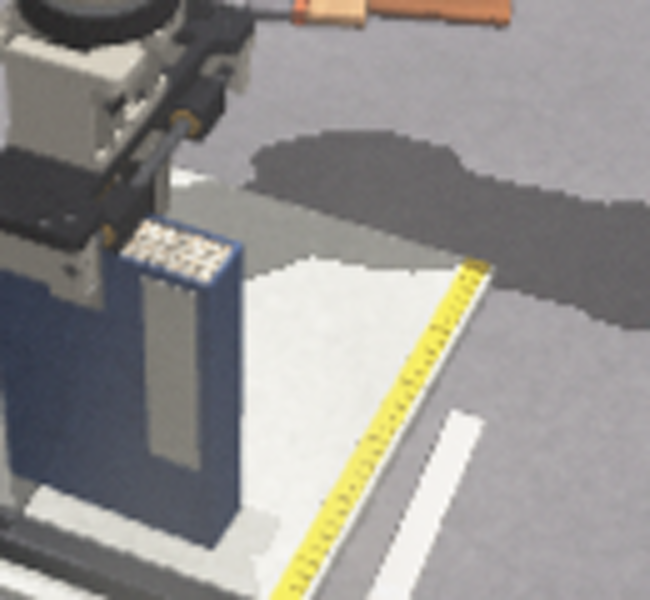

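The side crop shows finger A (75,270) in front of the slip face and finger B behind the head (160,190), so the fingers straddle the head. Next I'll tip it gently with A.

Request:
jog_arm([
  {"fingers": -0.1,"xyz": [0,0,0],"angular": [0,0,0]},
  {"fingers": -0.1,"xyz": [0,0.4,0],"angular": [0,0,0]},
  {"fingers": -0.1,"xyz": [0,0.7,0],"angular": [0,0,0]},
  {"fingers": -0.1,"xyz": [0,1.1,0],"angular": [0.02,0,0]},
  {"fingers": -0.1,"xyz": [0,1.5,0],"angular": [0.04,0,0]},
  {"fingers": -0.1,"xyz": [0,1.9,0],"angular": [0.06,0,0]},
  {"fingers": -0.1,"xyz": [0,2.2,0],"angular": [0.08,0,0]},
  {"fingers": -0.1,"xyz": [0,2.6,0],"angular": [0.1,0,0]},
  {"fingers": -0.1,"xyz": [0,3.0,0],"angular": [0.12,0,0]},
])

```text
clock: 5.0
position: [0.541, 0.1124, 0.2017]
ee_rot: [-2.993, 0.413, -0.025]
force: [0.3, -0.3, -0.8]
width: 0.548
```

```bash
python3 - <<'E'
from h import *
p0,R0=np.array([0,0,0]),0
os.remove("cmd.json")
plan([pose(-.054,.173,0)+(-1,)])
p,Rm=pose(-.054,.173,0)
json.dump({"p":(p+Rm@[0,.030,0]).tolist(),"r":R.from_matrix(Rm@R.from_rotvec([.12,0,0]).as_matrix()).as_rotvec().tolist()},open("cmd.json","w"))
st()
crop("side","s3",200,150,130,120,5)
g=.0506
def A(th):
    u=np.array([-np.sin(th),np.cos(th)]);v=np.array([np.cos(th),np.sin(th)])
    c=np.array([PX,0])+.175*u+(.036-g/2)*v
    return pose(c[0],c[1]-.002,th)+(-.1,)
plan([A(t) for t in np.linspace(.14,.24,6)])
E
```

```text
[{"fingers": -1, "xyz": [0.0, -3.0, 0.3], "angular": [-0.12, 0.0, 0.0]}]
t 5.0 tip x,y,z mm [-81.6 -12.3 172.9] a 0.121 F bx,by,z [-0.2 -0.4 -0.8] w 50.4
cmd-meas mm [ 0.4 -0.4  0.3] j [ 0.09  0.37 -0.42  1.83  0.06  0.91 -2.18]
[{"fingers": -0.1, "xyz": [0.0, 0.4, 0.0], "angular": [0.02, 0.0, 0.0]}, {"fingers": -0.1, "xyz": [0.0, 0.8, 0.0], "angular": [0.04, 0.0, 0.0]}, {"fingers": -0.1, "xyz": [0.0, 1.2, 0.0], "angular": [0.06, 0.0, 0.0]}, {"fingers": -0.1, "xyz": [0.0, 1.6, 0.0], "angular": [0.08, 0.0, 0.0]}, {"fingers": -0.1, "xyz": [0.0, 2.0, 0.0], "angular": [0.1, 0.0, 0.0]}, {"fingers": -0.1, "xyz": [0.0, 2.3, 0.0], "angular": [0.12, 0.0, 0.0]}]
```

View pics/s3.png

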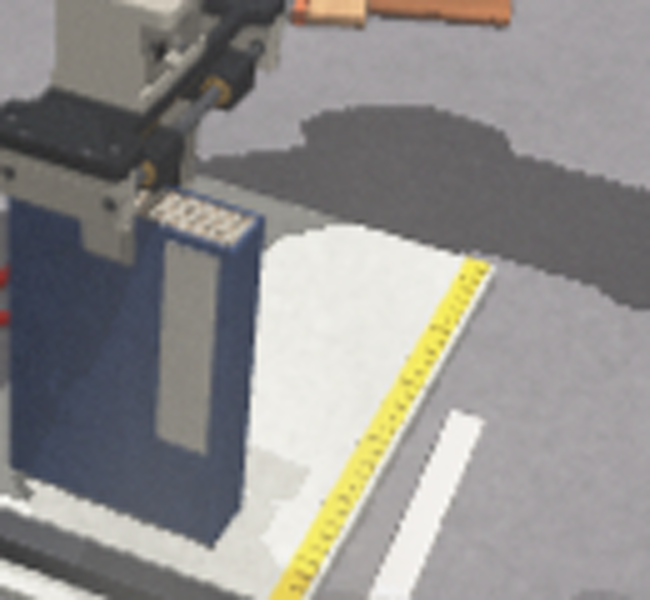

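The case is leaning by about 0.12 rad and its tail corner hasn't moved from (215,548). I'll carry it over the balance point onto B.

Request:
jog_arm([
  {"fingers": -0.1,"xyz": [0,0.4,0],"angular": [0.02,0,0]},
  {"fingers": -0.1,"xyz": [0,0.8,0],"angular": [0.04,0,0]},
  {"fingers": -0.1,"xyz": [0,1.2,0],"angular": [0.06,0,0]},
  {"fingers": -0.1,"xyz": [0,1.6,0],"angular": [0.08,0,0]},
  {"fingers": -0.1,"xyz": [0,2.0,0],"angular": [0.1,0,0]},
  {"fingers": -0.1,"xyz": [0,2.3,0],"angular": [0.12,0,0]},
  {"fingers": -0.1,"xyz": [0,2.3,0],"angular": [0.12,0,0]},
])

```text
clock: 5.92
position: [0.5348, 0.0899, 0.1988]
ee_rot: [-2.876, 0.399, -0.048]
force: [-0.3, -1.0, -0.5]
width: 0.548
```

```bash
python3 - <<'E'
from h import *
st()
# B contact: lower with a=theta-ish (a slightly less so the edge rests on the flank), opening fingers
rows=[]
for k in range(12):
    th=.33+.035*k; a=max(.24,th-.12); f=-.1-.075*(k+1); g=.046*(1-f); q=.027
    x,z=fromB(edge(th),q,a,g); rows.append(pose(x,z,a)+(round(f,2),))
plan(rows)
E
```

```text
t 5.92 tip x,y,z mm [-103.   -12.4  170.3] a 0.24 F bx,by,z [-1.  -0.  -0.5] w 50.4
cmd-meas mm [0.4 0.1 0.5] j [ 0.25  0.36 -0.48  1.89 -0.07  0.83 -1.99]
[{"fingers": -0.17, "xyz": [0.0, 0.2, 0.1], "angular": [0.0, 0.0, 0.0]}, {"fingers": -0.25, "xyz": [0.0, 0.7, 0.2], "angular": [0.0, 0.0, 0.0]}, {"fingers": -0.32, "xyz": [0.0, 1.2, 0.1], "angular": [0.04, 0.0, 0.0]}, {"fingers": -0.4, "xyz": [0.0, 1.7, 0.2], "angular": [0.07, 0.0, 0.0]}, {"fingers": -0.47, "xyz": [0.0, 2.1, 0.2], "angular": [0.11, 0.0, 0.0]}, {"fingers": -0.55, "xyz": [0.0, 2.6, 0.2], "angular": [0.14, 0.0, 0.0]}, {"fingers": -0.62, "xyz": [0.0, 3.1, 0.2], "angular": [0.18, 0.0, 0.0]}, {"fingers": -0.7, "xyz": [0.0, 3.6, 0.3], "angular": [0.21, 0.0, 0.0]}, {"fingers": -0.77, "xyz": [0.0, 4.1, 0.3], "angular": [0.25, 0.0, 0.0]}, {"fingers": -0.85, "xyz": [0.0, 4.6, 0.4], "angular": [0.28, 0.0, 0.0]}, {"fingers": -0.92, "xyz": [0.0, 5.1, 0.5], "angular": [0.32, 0.0, 0.0]}, {"fingers": -1.0, "xyz": [0.0, 5.6, 0.6], "angular": [0.35, 0.0, 0.0]}]
```

Request:
jog_arm([
  {"fingers": -0.17,"xyz": [0,0.2,0.1],"angular": [0,0,0]},
  {"fingers": -0.25,"xyz": [0,0.7,0.1],"angular": [0,0,0]},
  {"fingers": -0.32,"xyz": [0,1.2,0.1],"angular": [0.04,0,0]},
  {"fingers": -0.4,"xyz": [0,1.7,0.2],"angular": [0.07,0,0]},
  {"fingers": -0.47,"xyz": [0,2.1,0.2],"angular": [0.11,0,0]},
  {"fingers": -0.55,"xyz": [0,2.6,0.2],"angular": [0.14,0,0]},
  {"fingers": -0.62,"xyz": [0,3.1,0.2],"angular": [0.18,0,0]},
  {"fingers": -0.7,"xyz": [0,3.6,0.3],"angular": [0.21,0,0]},
  {"fingers": -0.77,"xyz": [0,4.1,0.3],"angular": [0.25,0,0]},
  {"fingers": -0.85,"xyz": [0,4.6,0.4],"angular": [0.28,0,0]},
  {"fingers": -0.92,"xyz": [0,5.1,0.5],"angular": [0.32,0,0]},
  {"fingers": -1.0,"xyz": [0,5.6,0.6],"angular": [0.35,0,0]},
])

```text
clock: 7.42
position: [0.5203, 0.0392, 0.1795]
ee_rot: [-2.53, 0.35, -0.106]
force: [0.2, 0.2, -2.0]
width: 0.992
```

```bash
python3 - <<'E'
from h import *
st()
crop("side","s4",200,130,145,120,5)
E
```

```text
t 7.42 tip x,y,z mm [-150.2  -12.2  153.4] a 0.591 F bx,by,z [ 0.2 -0.1 -2. ] w 91.3
cmd-meas mm [ 0.6 -0.3  0.6] j [ 0.73  0.46 -0.69  2.   -0.45  0.72 -1.4 ]
```

View pics/s4.png

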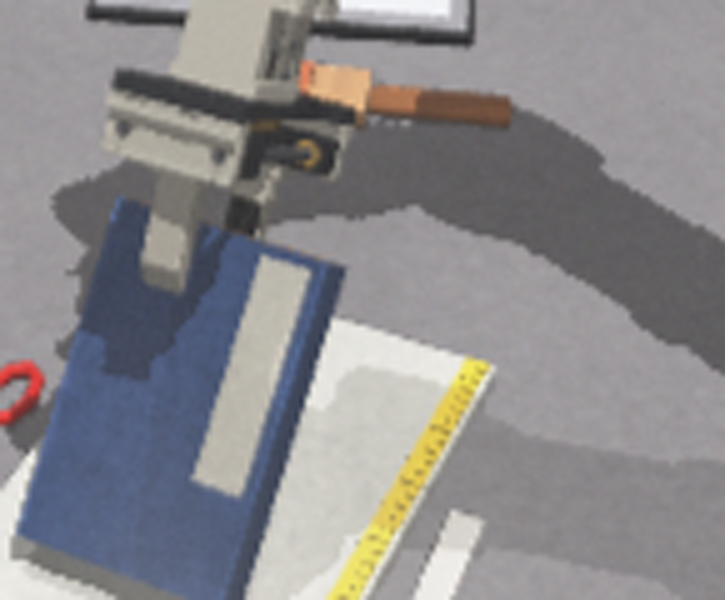

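The case leans about 0.7 rad on B with the slip facing up, and its tail is square. I'll keep lowering.

```bash
python3 - <<'E'
from h import *
rows=[]
for k in range(1,13):
    t=k/12; th=.715+.42*t; a=.59+.15*t; q=.027-.010*t
    x,z=fromB(edge(th),q,a,.092); rows.append(pose(x,z,a)+(-1,))
plan(rows)
E
```

```text
[{"fingers": -1, "xyz": [0.0, 0.6, 0.0], "angular": [0.01, 0.0, 0.0]}, {"fingers": -1, "xyz": [0.0, 1.3, 0.0], "angular": [0.02, 0.0, 0.0]}, {"fingers": -1, "xyz": [0.0, 2.0, 0.0], "angular": [0.04, 0.0, 0.0]}, {"fingers": -1, "xyz": [0.0, 2.7, 0.0], "angular": [0.05, 0.0, 0.0]}, {"fingers": -1, "xyz": [0.0, 3.3, 0.0], "angular": [0.06, 0.0, 0.0]}, {"fingers": -1, "xyz": [0.0, 4.0, 0.1], "angular": [0.07, 0.0, 0.0]}, {"fingers": -1, "xyz": [0.0, 4.7, 0.2], "angular": [0.09, 0.0, 0.0]}, {"fingers": -1, "xyz": [0.0, 5.3, 0.3], "angular": [0.1, 0.0, 0.0]}, {"fingers": -1, "xyz": [0.0, 6.0, 0.5], "angular": [0.11, 0.0, 0.0]}, {"fingers": -1, "xyz": [0.0, 6.6, 0.7], "angular": [0.12, 0.0, 0.0]}, {"fingers": -1, "xyz": [0.0, 7.3, 0.9], "angular": [0.14, 0.0, 0.0]}, {"fingers": -1, "xyz": [0.0, 7.9, 1.1], "angular": [0.15, 0.0, 0.0]}]
```

Request:
jog_arm([
  {"fingers": -1,"xyz": [0,0.6,0],"angular": [0.01,0,0]},
  {"fingers": -1,"xyz": [0,1.3,0],"angular": [0.02,0,0]},
  {"fingers": -1,"xyz": [0,2.0,0],"angular": [0.04,0,0]},
  {"fingers": -1,"xyz": [0,2.7,0],"angular": [0.05,0,0]},
  {"fingers": -1,"xyz": [0,3.3,0],"angular": [0.06,0,0]},
  {"fingers": -1,"xyz": [0,4.0,0.1],"angular": [0.07,0,0]},
  {"fingers": -1,"xyz": [0,4.7,0.2],"angular": [0.09,0,0]},
  {"fingers": -1,"xyz": [0,5.3,0.3],"angular": [0.1,0,0]},
  {"fingers": -1,"xyz": [0,6.0,0.5],"angular": [0.11,0,0]},
  {"fingers": -1,"xyz": [0,6.6,0.7],"angular": [0.12,0,0]},
  {"fingers": -1,"xyz": [0,7.3,0.9],"angular": [0.14,0,0]},
  {"fingers": -1,"xyz": [0,7.9,1.1],"angular": [0.15,0,0]},
])

```text
clock: 8.98
position: [0.5043, -0.0181, 0.1262]
ee_rot: [-2.382, 0.33, -0.127]
force: [-0.4, -0.9, -2.6]
width: 1.0
```

```bash
python3 - <<'E'
from h import *
st()
rows=[]
for k in range(1,13):
    t=k/12; th=1.135+.265*t; a=.74-.16*t; q=.017-.009*t
    x,z=fromB(edge(th),q,a,.092); rows.append(pose(x,z,a)+(-1,))
print("PBz,outer z",z*1e3-46*np.sin(a),z*1e3-65*np.sin(a))
plan(rows)
crop("side","s5",200,110,145,120,5)
E
```

```text
t 8.97 tip x,y,z mm [-207.7  -12.2  101.6] a 0.741 F bx,by,z [-0.9  0.1 -2.6] w 92.0
cmd-meas mm [ 0.6 -0.3  0.8] j [ 0.94  0.65 -0.74  2.03 -0.51  0.7  -1.13]
PBz,outer z 27.301727380726707 16.889272581681112
[{"fingers": -1, "xyz": [0.0, 0.4, 0.1], "angular": [-0.01, 0.0, 0.0]}, {"fingers": -1, "xyz": [0.0, 0.8, 0.3], "angular": [-0.03, 0.0, 0.0]}, {"fingers": -1, "xyz": [0.0, 1.2, 0.5], "angular": [-0.04, 0.0, 0.0]}, {"fingers": -1, "xyz": [0.0, 1.6, 0.7], "angular": [-0.05, 0.0, 0.0]}, {"fingers": -1, "xyz": [0.0, 1.9, 0.9], "angular": [-0.07, 0.0, 0.0]}, {"fingers": -1, "xyz": [0.0, 2.3, 1.1], "angular": [-0.08, 0.0, 0.0]}, {"fingers": -1, "xyz": [0.0, 2.7, 1.3], "angular": [-0.09, 0.0, 0.0]}, {"fingers": -1, "xyz": [0.0, 3.1, 1.5], "angular": [-0.11, 0.0, 0.0]}, {"fingers": -1, "xyz": [0.0, 3.4, 1.7], "angular": [-0.12, 0.0, 0.0]}, {"fingers": -1, "xyz": [0.0, 3.8, 2.0], "angular": [-0.13, 0.0, 0.0]}, {"fingers": -1, "xyz": [0.0, 4.1, 2.2], "angular": [-0.15, 0.0, 0.0]}, {"fingers": -1, "xyz": [0.0, 4.5, 2.5], "angular": [-0.16, 0.0, 0.0]}]
```

View pics/s5.png

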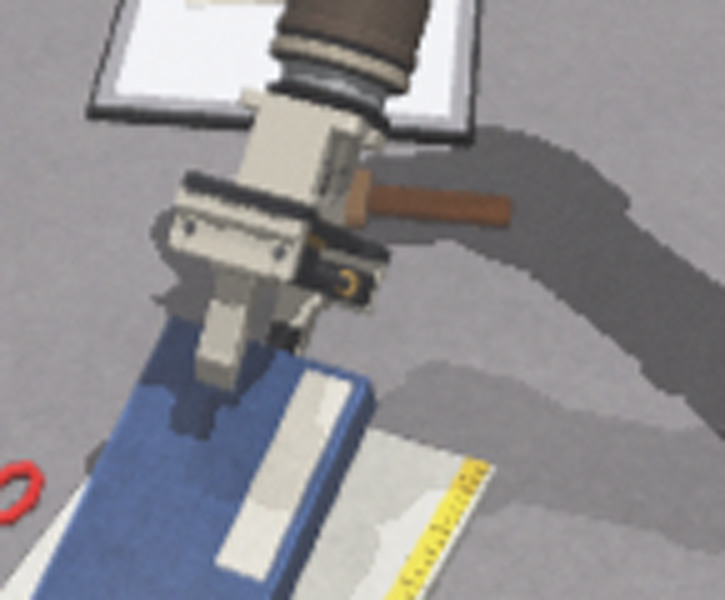

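The head is low now, the slip faces up and the edge rests on B. The vertical force of 2.6 N is about half the case's weight. I'll keep the tilt and lower further.

```bash
python3 - <<'E'
from h import *
p,Rm=pose(*fromB(edge(1.135),.017,.74,.092),.74)
json.dump({"p":p.tolist(),"r":R.from_matrix(Rm).as_rotvec().tolist()},open("cmd.json","w"));st()
rows=[]
for k in range(1,13):
    t=k/12; th=1.135+.335*t; a=.74-.04*t; q=.017-.012*t
    x,z=fromB(edge(th),q,a,.092); rows.append(pose(x,z,a)+(-1,))
print("PBz,outer z",z*1e3-46*np.sin(a),z*1e3-65*np.sin(a))
plan(rows)
E
```

```text
t 9.03 tip x,y,z mm [-208.6  -12.1  100.8] a 0.741 F bx,by,z [-1.4  0.5 -2.5] w 91.9
cmd-meas mm [0.9 0.5 2.1] j [ 0.94  0.65 -0.74  2.03 -0.51  0.7  -1.13]
PBz,outer z 16.300935740963908 4.060799683447776
[{"fingers": -1, "xyz": [0.0, 0.5, 0.1], "angular": [0.0, 0.0, 0.0]}, {"fingers": -1, "xyz": [0.0, 1.0, 0.3], "angular": [-0.01, 0.0, 0.0]}, {"fingers": -1, "xyz": [0.0, 1.5, 0.5], "angular": [-0.01, 0.0, 0.0]}, {"fingers": -1, "xyz": [0.0, 2.0, 0.6], "angular": [-0.01, 0.0, 0.0]}, {"fingers": -1, "xyz": [0.0, 2.5, 0.8], "angular": [-0.02, 0.0, 0.0]}, {"fingers": -1, "xyz": [0.0, 3.0, 1.0], "angular": [-0.02, 0.0, 0.0]}, {"fingers": -1, "xyz": [0.0, 3.4, 1.3], "angular": [-0.02, 0.0, 0.0]}, {"fingers": -1, "xyz": [0.0, 3.9, 1.5], "angular": [-0.03, 0.0, 0.0]}, {"fingers": -1, "xyz": [0.0, 4.3, 1.7], "angular": [-0.03, 0.0, 0.0]}, {"fingers": -1, "xyz": [0.0, 4.8, 2.0], "angular": [-0.03, 0.0, 0.0]}, {"fingers": -1, "xyz": [0.0, 5.2, 2.3], "angular": [-0.04, 0.0, 0.0]}, {"fingers": -1, "xyz": [0.0, 5.6, 2.5], "angular": [-0.04, 0.0, 0.0]}]
```

Request:
jog_arm([
  {"fingers": -1,"xyz": [0,0.5,0.1],"angular": [0,0,0]},
  {"fingers": -1,"xyz": [0,1.0,0.3],"angular": [-0.01,0,0]},
  {"fingers": -1,"xyz": [0,1.5,0.5],"angular": [-0.01,0,0]},
  {"fingers": -1,"xyz": [0,2.0,0.6],"angular": [-0.01,0,0]},
  {"fingers": -1,"xyz": [0,2.5,0.8],"angular": [-0.02,0,0]},
  {"fingers": -1,"xyz": [0,3.0,1.0],"angular": [-0.02,0,0]},
  {"fingers": -1,"xyz": [0,3.4,1.3],"angular": [-0.02,0,0]},
  {"fingers": -1,"xyz": [0,3.9,1.5],"angular": [-0.03,0,0]},
  {"fingers": -1,"xyz": [0,4.3,1.7],"angular": [-0.03,0,0]},
  {"fingers": -1,"xyz": [0,4.8,2.0],"angular": [-0.03,0,0]},
  {"fingers": -1,"xyz": [0,5.2,2.3],"angular": [-0.04,0,0]},
  {"fingers": -1,"xyz": [0,5.6,2.5],"angular": [-0.04,0,0]},
])

```text
clock: 10.52
position: [0.4978, -0.0409, 0.0703]
ee_rot: [-2.423, 0.334, -0.122]
force: [-0.8, 0.2, -2.1]
width: 1.0
```

```bash
python3 - <<'E'
from h import *
st()
a=imaging.get_image("side");b=imaging.get_image("top")
A=cv2.resize(a[110:230,190:320],None,fx=4,fy=4,interpolation=cv2.INTER_CUBIC)
B=cv2.resize(b[120:240,190:310][:, :],None,fx=4,fy=4,interpolation=cv2.INTER_CUBIC)[:480,:280*1]
C=cv2.cvtColor(np.hstack([A,B]),cv2.COLOR_RGB2BGR);print(C.shape);cv2.imwrite("pics/s6.png",C)
E
```

```text
t 10.53 tip x,y,z mm [-232.   -12.1   45.3] a 0.7 F bx,by,z [-0.   0.9 -2.1] w 92.0
cmd-meas mm [ 0.5 -1.   0.9] j [ 0.93  0.73 -0.69  2.04 -0.46  0.62 -1.09]
(480, 800, 3)
```

View pics/s6.png

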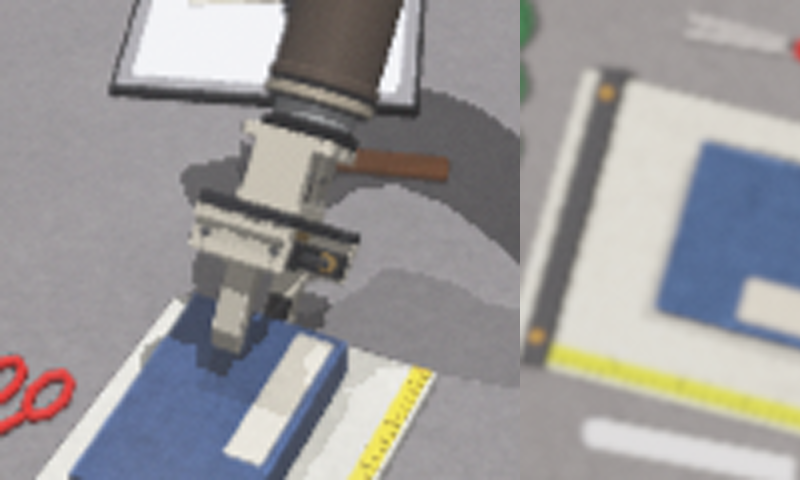

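The case rests low on B with the slip facing up, and its tail is still about 70 mm off the stop. Next I'll flatten the finger and lower it to its limit.

```bash
python3 - <<'E'
from h import *
rows=[];a1=.46
PBz1=.019*np.sin(a1)+.0018
for k in range(1,13):
    t=k/12; a=.70-(.70-a1)*t
    q=.005-.001*t; PBz=.0163+(PBz1-.0163)*t; Ez=PBz+q*np.cos(a); th=np.arccos(Ez/.2)
    x,z=fromB(edge(th),q,a,.092); rows.append(pose(x,z,a)+(-1,))
plan(rows); c=cmd0()
# then withdraw
rows=[]
for k in range(1,9): rows.append(pose(x-.0015*k,z,a)+(-1,))
json_=open("cmd.json").read(); plan(rows)
open("cmd.json","w").write(json_)
E
```

```text
[{"fingers": -1, "xyz": [0.0, 0.0, 0.2], "angular": [-0.02, 0.0, 0.0]}, {"fingers": -1, "xyz": [0.0, 0.0, 0.3], "angular": [-0.04, 0.0, 0.0]}, {"fingers": -1, "xyz": [0.0, 0.0, 0.4], "angular": [-0.06, 0.0, 0.0]}, {"fingers": -1, "xyz": [0.0, 0.1, 0.5], "angular": [-0.08, 0.0, 0.0]}, {"fingers": -1, "xyz": [0.0, 0.1, 0.6], "angular": [-0.1, 0.0, 0.0]}, {"fingers": -1, "xyz": [0.0, 0.1, 0.8], "angular": [-0.12, 0.0, 0.0]}, {"fingers": -1, "xyz": [0.0, 0.1, 0.9], "angular": [-0.14, 0.0, 0.0]}, {"fingers": -1, "xyz": [0.0, 0.1, 1.0], "angular": [-0.16, 0.0, 0.0]}, {"fingers": -1, "xyz": [0.0, 0.2, 1.1], "angular": [-0.18, 0.0, 0.0]}, {"fingers": -1, "xyz": [0.0, 0.2, 1.3], "angular": [-0.2, 0.0, 0.0]}, {"fingers": -1, "xyz": [0.0, 0.2, 1.4], "angular": [-0.22, 0.0, 0.0]}, {"fingers": -1, "xyz": [0.0, 0.3, 1.5], "angular": [-0.24, 0.0, 0.0]}]
[{"fingers": -1, "xyz": [0.0, 0.1, -0.1], "angular": [0.0, 0.0, 0.0]}, {"fingers": -1, "xyz": [0.0, 0.2, -0.1], "angular": [0.0, 0.0, 0.0]}, {"fingers": -1, "xyz": [0.0, 0.4, -0.2], "angular": [0.0, 0.0, 0.0]}, {"fingers": -1, "xyz": [0.0, 0.5, -0.3], "angular": [0.0, 0.0, 0.0]}, {"fingers": -1, "xyz": [0.0, 0.6, -0.3], "angular": [0.0, 0.0, 0.0]}, {"fingers": -1, "xyz": [0.0, 0.8, -0.4], "angular": [0.0, 0.0, 0.0]}, {"fingers": -1, "xyz": [0.0, 0.9, -0.5], "angular": [0.0, 0.0, 0.0]}, {"fingers": -1, "xyz": [0.0, 1.0, -0.5], "angular": [0.0, 0.0, 0.0]}]
```

Request:
jog_arm([
  {"fingers": -1,"xyz": [0,0,0.2],"angular": [-0.02,0,0]},
  {"fingers": -1,"xyz": [0,0,0.3],"angular": [-0.04,0,0]},
  {"fingers": -1,"xyz": [0,0,0.4],"angular": [-0.06,0,0]},
  {"fingers": -1,"xyz": [0,0.1,0.5],"angular": [-0.08,0,0]},
  {"fingers": -1,"xyz": [0,0.1,0.6],"angular": [-0.1,0,0]},
  {"fingers": -1,"xyz": [0,0.1,0.8],"angular": [-0.12,0,0]},
  {"fingers": -1,"xyz": [0,0.1,0.9],"angular": [-0.14,0,0]},
  {"fingers": -1,"xyz": [0,0.1,1.0],"angular": [-0.16,0,0]},
  {"fingers": -1,"xyz": [0,0.2,1.1],"angular": [-0.18,0,0]},
  {"fingers": -1,"xyz": [0,0.2,1.3],"angular": [-0.2,0,0]},
  {"fingers": -1,"xyz": [0,0.2,1.4],"angular": [-0.22,0,0]},
  {"fingers": -1,"xyz": [0,0.3,1.5],"angular": [-0.24,0,0]},
])

```text
clock: 12.12
position: [0.4999, -0.0338, 0.0571]
ee_rot: [-2.661, 0.367, -0.086]
force: [0.0, -0.0, 0.2]
width: 1.0
```

```bash
python3 - <<'E'
from h import *
st()
for _ in range(3): imaging.get_image("side"); print(np.round(arm.observe()["force"],1))
E
```

```text
t 12.12 tip x,y,z mm [-228.   -12.1   29.9] a 0.459 F bx,by,z [-0.  -0.   0.2] w 92.0
cmd-meas mm [ 0.4 -1.   0.7] j [ 0.66  0.6  -0.52  2.07 -0.35  0.54 -1.32]
[ 0.2 -0.4  0.3]
[-0.5 -0.3 -0. ]
[ 0.3 -0.3  0.7]
```

```bash
python3 - <<'E'
from h import *
a=imaging.get_image("side");b=imaging.get_image("top")
A=cv2.resize(a[140:260,190:290],None,fx=4,fy=4,interpolation=cv2.INTER_CUBIC)
B=cv2.resize(b[120:240,190:290],None,fx=4,fy=4,interpolation=cv2.INTER_CUBIC)
cv2.imwrite("pics/s7.png",cv2.cvtColor(np.hstack([A,B]),cv2.COLOR_RGB2BGR))
E
```

```text
(no output)
```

View pics/s7.png

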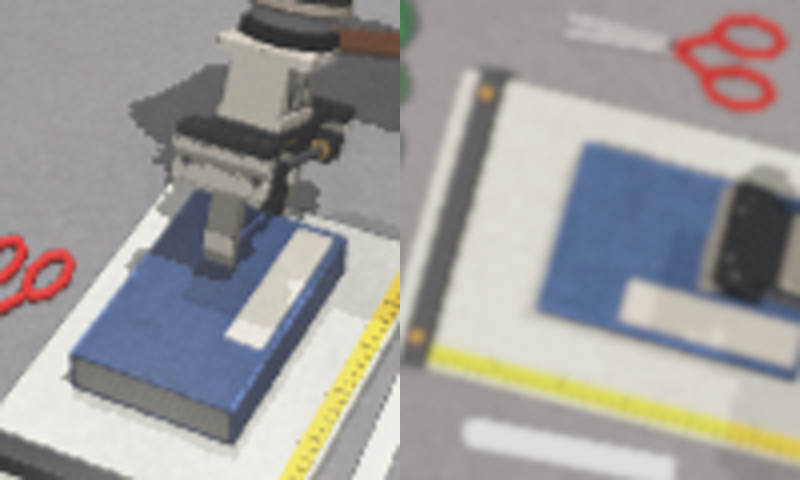

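The case lies flat on its broad side with the slip up, B is just at the head, and the tail is still well off the stop. I'll back off along the tool, then turn the gripper a quarter turn to push with both fingertips.

```bash
cat >> h.py <<'E'
def pose2(x,z,y=YC):
    return O+x*BX+y*BY+(z+.017)*BZ, np.column_stack([BX,-BY,-BZ])
E
python3 - <<'E'
from h import *
def g(c): u=[190+(c[0]-400+.5)/4-.5,120+(c[1]+.5)/4-.5]; p=ray2plane("top",u,.048)-O; return np.round([p@BX*1e3,p@BY*1e3],1)
print("tail corners",g((585,145)),g((540,312)))
plan([pose(-.228-.13*np.sin(.46),.030+.13*np.cos(.46),.46)+(-.5,)])
plan([pose2(-.30,.10)+(-.5,)])
E
```

```text
tail corners [-72.8 -72.6] [-73.2  55.8]
[{"fingers": -0.5, "xyz": [0.0, -0.1, -12.9], "angular": [0.0, 0.0, 0.0]}]
[{"fingers": -0.5, "xyz": [0.0, 2.6, 3.7], "angular": [-0.36, -0.36, -1.54]}]
```

Request:
jog_arm([
  {"fingers": -1,"xyz": [0,0,-2],"angular": [0,0,0]},
  {"fingers": -1,"xyz": [0,0,-5],"angular": [0,0,0]},
  {"fingers": -1,"xyz": [0,0,-9],"angular": [0,0,0]},
  {"fingers": -1,"xyz": [0,0,-12.9],"angular": [0,0,0]},
  {"fingers": -1,"xyz": [0,-0.1,-12.9],"angular": [0,0,0]},
])

```text
clock: 13.0
position: [0.4857, -0.0905, 0.1751]
ee_rot: [-2.661, 0.37, -0.092]
force: [1.1, -0.4, -0.9]
width: 1.001
```

Request:
jog_arm([
  {"fingers": -0.5,"xyz": [0,2.6,3.7],"angular": [-0.36,-0.36,-1.54]},
  {"fingers": -0.5,"xyz": [0,2.6,3.7],"angular": [-0.36,-0.36,-1.54]},
  {"fingers": -0.5,"xyz": [0,2.6,3.7],"angular": [-0.36,-0.36,-1.54]},
  {"fingers": -0.5,"xyz": [0,2.6,3.7],"angular": [-0.36,-0.36,-1.54]},
  {"fingers": -0.5,"xyz": [0,2.6,3.7],"angular": [-0.36,-0.36,-1.54]},
  {"fingers": -0.5,"xyz": [0,2.6,3.7],"angular": [-0.36,-0.36,-1.54]},
  {"fingers": -0.5,"xyz": [0,2.6,3.7],"angular": [-0.36,-0.36,-1.54]},
  {"fingers": -0.5,"xyz": [0,2.6,3.7],"angular": [-0.36,-0.36,-1.54]},
  {"fingers": -0.5,"xyz": [0,2.6,3.7],"angular": [-0.36,-0.36,-1.54]},
  {"fingers": -0.5,"xyz": [0,2.6,3.7],"angular": [-0.36,-0.36,-1.54]},
  {"fingers": -0.5,"xyz": [0,2.6,3.7],"angular": [-0.36,-0.36,-1.54]},
  {"fingers": -0.5,"xyz": [0,2.6,3.7],"angular": [-0.36,-0.36,-1.54]},
])

```text
clock: 14.5
position: [0.4827, -0.0952, 0.1282]
ee_rot: [-2.506, -1.892, -0.001]
force: [0.0, 0.0, 0.2]
width: 0.753
```

```bash
python3 - <<'E'
from h import *
st();s=arm.observe();print(np.round(R.from_rotvec(s["ee_rot"]).as_matrix().T@pose2(0,0)[1],3))
os.remove("cmd.json")
plan([pose2(-.30,.008,-.010)+(-.5,)]); plan([pose2(-.285,.008,-.010)+(-.5,)])
E
```

```text
t 14.5 tip x,y,z mm [-299.3  -12.1   99.2] a 0.001 F bx,by,z [ 0.  -0.   0.2] w 69.2
cmd-meas mm [ 0.5 -0.5  1. ] j [ 0.59  0.45 -0.66  1.99  0.36  0.83 -0.55]
[[ 1.     0.004 -0.001]
 [-0.004  1.     0.001]
 [ 0.001 -0.001  1.   ]]
[{"fingers": -0.5, "xyz": [-0.1, -0.2, 9.1], "angular": [0.0, 0.0, 0.0]}]
[{"fingers": -0.5, "xyz": [1.5, 0.0, 0.0], "angular": [0.0, 0.0, 0.0]}]
```

Request:
jog_arm([
  {"fingers": -0.5,"xyz": [-0.1,-0.2,4],"angular": [0,0,0]},
  {"fingers": -0.5,"xyz": [-0.1,-0.2,7.5],"angular": [0,0,0]},
  {"fingers": -0.5,"xyz": [-0.1,-0.2,9.1],"angular": [0,0,0]},
  {"fingers": -0.5,"xyz": [0.5,-0.2,9.1],"angular": [0,0,0]},
  {"fingers": -0.5,"xyz": [1.0,-0.2,9.1],"angular": [0,0,0]},
  {"fingers": -0.5,"xyz": [1.4,-0.2,9.1],"angular": [0,0,0]},
  {"fingers": -0.5,"xyz": [1.8,-0.2,9.1],"angular": [0,0,0]},
  {"fingers": -0.5,"xyz": [2.2,-0.2,9.1],"angular": [0,0,0]},
  {"fingers": -0.5,"xyz": [2.6,-0.2,9.1],"angular": [0,0,0]},
  {"fingers": -0.5,"xyz": [3.0,-0.2,9.1],"angular": [0,0,0]},
])

```text
clock: 15.75
position: [0.4888, -0.0658, 0.0375]
ee_rot: [-2.505, -1.895, 0.0]
force: [-1.4, -4.2, 3.2]
width: 0.752
```

```bash
python3 - <<'E'
from h import *
st()
E
```

```text
t 15.75 tip x,y,z mm [-269.3  -10.1    8.5] a 0.0 F bx,by,z [-4.4  0.2  3.2] w 69.1
cmd-meas mm [ -4.2 -15.3  -0.3] j [ 0.44  0.58 -0.56  2.06  0.51  0.64 -0.73]
```

Request:
jog_arm([
  {"fingers": -0.5,"xyz": [0.4,0,0],"angular": [0,0,0]},
  {"fingers": -0.5,"xyz": [0.8,0,0],"angular": [0,0,0]},
  {"fingers": -0.5,"xyz": [1.2,0,0],"angular": [0,0,0]},
  {"fingers": -0.5,"xyz": [1.6,0,0],"angular": [0,0,0]},
  {"fingers": -0.5,"xyz": [2.0,0,0],"angular": [0,0,0]},
  {"fingers": -0.5,"xyz": [2.4,0,0],"angular": [0,0,0]},
  {"fingers": -0.5,"xyz": [2.8,0,0],"angular": [0,0,0]},
  {"fingers": -0.5,"xyz": [3.2,0,0],"angular": [0,0,0]},
  {"fingers": -0.5,"xyz": [3.6,0,0],"angular": [0,0,0]},
  {"fingers": -0.5,"xyz": [4.0,0,0],"angular": [0,0,0]},
])

```text
clock: 17.0
position: [0.4998, -0.0265, 0.0374]
ee_rot: [-2.504, -1.896, -0.001]
force: [-0.0, -1.0, -0.1]
width: 0.75
```

```bash
python3 - <<'E'
from h import *
st()
a=imaging.get_image("side");b=imaging.get_image("top")
A=cv2.resize(a[150:270,180:280],None,fx=4,fy=4,interpolation=cv2.INTER_CUBIC)
B=cv2.resize(b[120:240,190:290],None,fx=4,fy=4,interpolation=cv2.INTER_CUBIC)
cv2.imwrite("pics/s8.png",cv2.cvtColor(np.hstack([A,B]),cv2.COLOR_RGB2BGR))
E
```

```text
t 17.0 tip x,y,z mm [-228.5  -10.1    8.4] a 0.001 F bx,by,z [-1.  -0.3 -0.1] w 69.0
cmd-meas mm [-15.2 -54.6  -0.2] j [ 0.36  0.59 -0.56  2.04  0.5   0.65 -0.81]
```

View pics/s8.png

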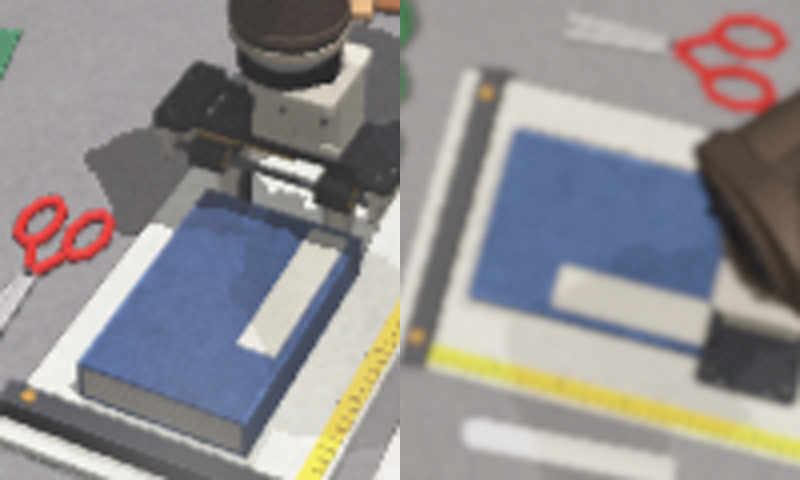

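The case is moving square along the board; its tail edge (520,128) to (472,295) is about 20–25 mm short of the stop. I'll go on, slowing near contact.

Request:
jog_arm([
  {"fingers": -0.5,"xyz": [0.4,0,0],"angular": [0,0,0]},
  {"fingers": -0.5,"xyz": [0.8,0,0],"angular": [0,0,0]},
  {"fingers": -0.5,"xyz": [1.1,0,0],"angular": [0,0,0]},
  {"fingers": -0.5,"xyz": [1.3,0,0],"angular": [0,0,0]},
  {"fingers": -0.5,"xyz": [1.5,0,0],"angular": [0,0,0]},
])

```text
clock: 17.73
position: [0.5038, -0.0125, 0.0375]
ee_rot: [-2.505, -1.896, -0.001]
force: [-1.4, -2.4, 1.3]
width: 0.753
```

Request:
jog_arm([
  {"fingers": -0.5,"xyz": [0.1,0,0],"angular": [0,0,0]},
  {"fingers": -0.5,"xyz": [0.2,0,0],"angular": [0,0,0]},
])

```text
clock: 17.98
position: [0.5043, -0.0106, 0.0375]
ee_rot: [-2.504, -1.896, -0.001]
force: [-0.2, -2.6, 1.1]
width: 0.749
```

Request:
jog_arm([
  {"fingers": -0.5,"xyz": [0.1,0,0],"angular": [0,0,0]},
  {"fingers": -0.5,"xyz": [0.2,0,0],"angular": [0,0,0]},
])

```text
clock: 18.23
position: [0.5049, -0.0086, 0.0375]
ee_rot: [-2.505, -1.896, -0.001]
force: [-1.1, -3.1, 1.5]
width: 0.752
```

Request:
jog_arm([
  {"fingers": -0.5,"xyz": [0.1,0,0],"angular": [0,0,0]},
  {"fingers": -0.5,"xyz": [0.2,0,0],"angular": [0,0,0]},
])

```text
clock: 18.48
position: [0.5051, -0.0078, 0.0375]
ee_rot: [2.505, 1.895, -0.002]
force: [-2.4, -7.6, 4.4]
width: 0.746
```

Request:
jog_arm([
  {"fingers": -0.5,"xyz": [0.1,0,0],"angular": [0,0,0]},
  {"fingers": -0.5,"xyz": [0.1,0,0],"angular": [0,0,0]},
])

```text
clock: 18.73
position: [0.5051, -0.0079, 0.0375]
ee_rot: [2.505, 1.894, -0.004]
force: [-3.1, -9.7, 5.9]
width: 0.749
```

Request:
jog_arm([
  {"fingers": -0.5,"xyz": [0.1,0,0],"angular": [0,0,0]},
  {"fingers": -0.5,"xyz": [0.1,0,0],"angular": [0,0,0]},
])

```text
clock: 18.98
position: [0.5051, -0.0078, 0.0375]
ee_rot: [2.505, 1.893, -0.006]
force: [-3.5, -12.6, 7.6]
width: 0.751
```

The arm has stalled with the force rising to about 13 N, so the tail is against the stop. I'll back off and lift clear.

Request:
jog_arm([
  {"fingers": -0.5,"xyz": [-0.3,0,0],"angular": [0,0,0]},
  {"fingers": -0.5,"xyz": [-0.8,0,0],"angular": [0,0,0]},
  {"fingers": -0.5,"xyz": [-2,0,0],"angular": [0,0,0]},
  {"fingers": -0.5,"xyz": [-5,0,0],"angular": [0,0,0]},
  {"fingers": -0.5,"xyz": [-8,0,-4],"angular": [0,0,0]},
  {"fingers": -0.5,"xyz": [-13,0,-9],"angular": [0,0,0]},
  {"fingers": -0.5,"xyz": [-18,0,-14],"angular": [0,0,0]},
  {"fingers": -0.5,"xyz": [-22,0,-18],"angular": [0,0,0]},
  {"fingers": -0.5,"xyz": [-22,0,-18],"angular": [0,0,0]},
])

```text
clock: 20.1
position: [0.4461, -0.2209, 0.2198]
ee_rot: [2.507, 1.886, 0.002]
force: [-0.2, -0.1, -0.3]
width: 0.747
```

```bash
python3 - <<'E'
from h import *
st()
a=imaging.get_image("side");b=imaging.get_image("top")
A=cv2.resize(a[150:270,170:270],None,fx=4,fy=4,interpolation=cv2.INTER_CUBIC)
B=cv2.resize(b[125:225,190:290],None,fx=4.8,fy=4.8,interpolation=cv2.INTER_CUBIC)[:, :400]
cv2.imwrite("pics/s9.png",cv2.cvtColor(np.hstack([A,B]),cv2.COLOR_RGB2BGR))
E
```

```text
t 20.1 tip x,y,z mm [-430.2  -10.9  190.8] a -0.001 F bx,by,z [-0.1  0.1 -0.3] w 68.7
cmd-meas mm [  38.4  139.8 -182.6] j [ 0.91  0.34 -0.7   1.87  0.26  1.02 -0.18]
```

View pics/s9.png

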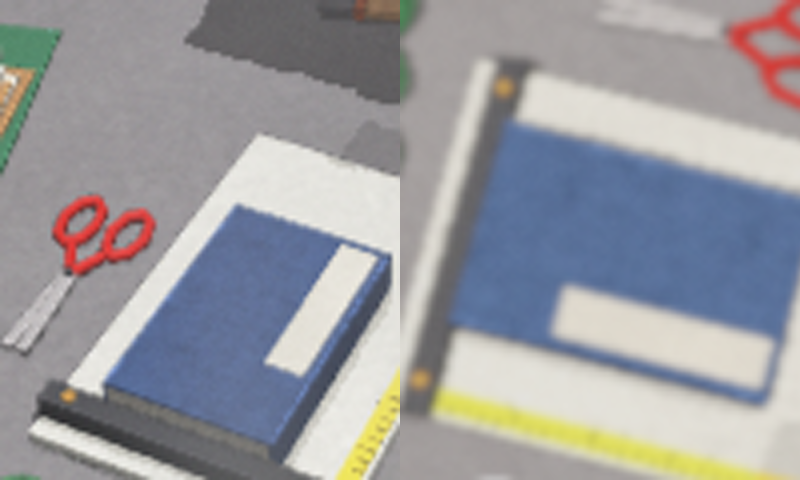

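Both views show the case flat with the slip up. Its tail lies along the whole stop (top view (510,122) to (455,325)), parallel to it and with no visible gap. The robot is clear, so I'm handing in.

```bash
python3 -c "
from cell import job
print(job.sign_off())"
```

```text
the job is handed in; nothing more can be done
None
```

The case is lying flat on the board with the title slip up and its tail against the stop. I handed it in at about 20 s of the 72 s allowed.

- **Tipping:** I straddled the head with the fingers open wider than the case, so it was never pinched. One finger tipped it past balance and the other took its weight on the way down. The tail stayed where it was (about 73 mm from the stop).
- **Last part of the lowering:** I didn't see the final few millimetres. The supporting force was 2.1 N with the head edge, by my geometry, about 20 mm above the board. It was near zero at the next reading, with the fingertip about 10 mm up. The head may therefore have slid or settled off the fingertip by up to about 1 cm instead of being held the whole way.
- **Pushing:** I pushed it along the board with two fingertips on the head end. The arm stalled with the force rising to about 13 N along the board, which I took as contact with the stop, and then backed off.
- **Last checks:** the final side and top pictures show the tail parallel to the stop along its whole width with no visible gap. The robot is clear, and the scissors are undisturbed. The last pictures don't cover the other bystanders; the arm did not go near them. No measurements disagreed by more than a few millimetres.

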